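# Clamp the chisels into the travel case and cam its tray tight

## Robot

A 6-joint arm with a two-finger parallel gripper is mounted at the origin on the work surface. World frame = base frame: x ahead of the robot, y to its left, z up, the work surface at z = 0. Lengths are in m, angles in rad, forces in N, time in s.
With the tool pointing down it reaches from about 0.225 to 0.875 m from the base axis. Payload 3.4 kg.
Tool frame: the origin (TCP) lies where the fingers leave the gripper's body, on its centre line; the fingertips stand 73 mm ahead of it and the grasp point (between the pads) lies 54 mm ahead of it; z points along the fingers, y is the line along which they close (so a half turn about z gives the same grasp; the last joint's range is limited). The gripper opens to 85 mm and grips with 20 to 120 N. Pads are 22 mm wide; open, the fingers measure 114 mm over their backs; the gripper's body (76 mm by 85 mm) begins 54 mm behind the grasp point. The pads swing forward as they close: fully open they stand 13 mm farther back than shut.
Start: joints at [-1.258, 0.276, 1.505, -0, 1.361, -0.121], TCP at [0.242, -0.522, 0.304] pointing down, gripper open.
Joint ranges: [-2.89, 2.89], [-0.75, 2.08], [0.22, 2.7], [-1.18, 4.32], [0.11, 2.71], [-2.7, 2.7]. Speed limits (rad/s): [2.57, 2.57, 3.14, 3.14, 3.14, 3.14].

## Interface

Orientations are given as a rotation vector (axis times angle).
In Python, from plant import observe, optics, ticket gives the robot as it stands. The module is installed in compiled form; this text tells all that it offers.
- The arm moves only by the shell command python3 -m jog 'ROWS'. ROWS is JSON, a list of rows, each a list of 5 numbers: the shift along the world's x, y, z in m, then the turn about the world's z in rad, then the opening, from -1 (shut) to 1 (fully open). A call has 1 to 10 rows; each row shifts and turns the commanded pose from where the row before left it; what a row does not reach is not made up. A row lasts 1/10 s, in which the tool goes at most 50 mm and 8.59 degrees, less where a joint would pass 70% of its speed; a pose out of reach is approached as far as the arm can. A call with a gripper value outside its range is refused whole. The fingers move at their own pace and stop on an object; the grip force is fixed at half the most. Time passes only in rows, so rows that do not move let the fingers close. It gives the time, the measured TCP pose, the force, the opening and the grip force at its end, in the units of the state.
- observe(): the state, without advancing time (a new reading comes with each control period).
- optics.get_image(name): name is "scene" or "top"; returns the picture (480x640x3 uint8, red, green, blue); there is no depth.
- optics.calibration(name): a dict with "mtx" (3x3 intrinsics, pixels), "rvec" (rotation vector, rad) and "tvec" (3), from world to camera coordinates, as OpenCV has them. Camera axes: x right, y down, z forward; pixel columns grow to the right and rows downward; lengths in m; the calibration is good to about 2 mm. A picture is of the moment at which its call begins. calibration takes no time and is no camera call.
- ticket.finish_job(): hands the job in; it is judged then, once.
The state is a dict: "clock": time; "q": joint angles; "joint_velocities": joint speeds; "joint_torque": joint torques, N m; "eef_pos": TCP position; "orientation": TCP orientation; "contact_force": force on the tool from outside, world axes, zero at the start; "wrist_torque": the same for the moment, N m; "gripper_width": finger opening in m; "grasp_force": force on a finger pad.
Only numpy, scipy, OpenCV 4.12 (cv2) and the standard library are available. Lean on these libraries where they do the work, as an engineer would, in place of code of your own. Each camera call takes 0.05 s, during which the arm holds its last target. There are 200 camera calls.

## Task

Pack every chisel on the bench into the travel case: lift the sprung clamp bar by its knob and turn it well aside, lay each chisel down in a groove of its own with its cutting end towards the clear edge guard and its middle on the line of the bar, then bring the bar back across all of them and let it down between its keeper posts. After that push the tray in against its buffer and turn the cam lock clockwise half a turn, to its stop, so that its hook draws the tray's bolt in tight. Leave the mallet, brush and stone turtle where they are.

Things in the scene. Friction and masses are not known exactly. Their poses are not given: they have to be found in the camera images.
- chisel1: steel flat chisel with a 26 mm wide blade; octagonal shank 14 mm across flats, 190 mm long overall, 220 g, lying on the bench (may be absent). Origin on the shank's axis at mid-length (7 mm above the bench when lying); its x axis points to the cutting end. The head is the last 40 mm (x above 55 mm), grip the shank near the middle.
- chisel1_edge (a point): cutting end of chisel1, on its axis, 95 mm from its origin
- chisel2: steel point chisel, tapering to a point; octagonal shank 14 mm across flats, 190 mm long overall, 220 g, lying on the bench (may be absent). Origin on the shank's axis at mid-length (7 mm above the bench when lying); its x axis points to the cutting end. The head is the last 40 mm (x above 55 mm), grip the shank near the middle.
- chisel2_edge (a point): cutting end of chisel2, on its axis, 95 mm from its origin
- chisel3: steel claw chisel with a 22 mm wide toothed blade; octagonal shank 14 mm across flats, 190 mm long overall, 220 g, lying on the bench (may be absent). Origin on the shank's axis at mid-length (7 mm above the bench when lying); its x axis points to the cutting end. The head is the last 40 mm (x above 55 mm), grip the shank near the middle.
- chisel3_edge (a point): cutting end of chisel3, on its axis, 95 mm from its origin
- chisel4: steel flat chisel with a 16 mm wide blade; octagonal shank 14 mm across flats, 190 mm long overall, 220 g, lying on the bench (may be absent). Origin on the shank's axis at mid-length (7 mm above the bench when lying); its x axis points to the cutting end. The head is the last 40 mm (x above 55 mm), grip the shank near the middle.
- chisel4_edge (a point): cutting end of chisel4, on its axis, 95 mm from its origin
- case: plywood travel case, 395 x 370 mm board, fixed; origin at bench level under tray_mid's home place, x axis the way the tray slides home. Its edge guard (clear roof 86 to 90 mm above the bench, plywood sides 224 mm apart) reaches from x +60 to +140 mm: the cutting ends run in under it as the tray goes home.
- tray_mid (a point): middle of the sliding aluminium tray, on its deck, 26 mm above the bench; x along the grooves towards the guard, y left, z up. Tray: x -160 to +70, y -105 to +105 mm. Wooden V-rails (12 mm thick, at x -45 and +45, tooth tips 34 mm above the deck, 90 degree Vs 44 mm apart) form four grooves; between the rails there is room for fingers, and there (x = 0) the bar comes down.
- tray_grip (a point): the tray's upright wooden grip board at its robot end (tray_mid x -150 mm, y 0): 12 mm thick along x, 34 mm wide along y, its top 48 mm above the deck; this point is 12 mm under its top. Push it along tray_mid's +x to slide the tray in, or pinch it across its thickness.
- tray (a joint): how far the tray stands out, m: 0 drawn tight, 0.055 to 0.075 at the start. Friction 2 N. A rubber buffer meets it at 0.008 and pushes back with 1.5 N, growing to 5.5 N at 0, so let go it springs back to 0.007 to 0.009. From 0.012 or less the cam's hook can catch the tray's bolt (upright 8 mm pin on an arm at tray_mid x -80, y -155 mm, top 48 mm above the bench).
- clamp_lift (a joint): height of the sprung clamp bar, m: 0 resting on chisels in the grooves (-0.003 with none), up to 0.045. A spring (4 N at 0, 6.5 N at 0.03) and its 3 N weight pull it down wherever it is let go. It must be lifted more than 0.012 to pass the keeper posts and the chisels; 0.025 to 0.03 is comfortable.
- clamp_swing (a joint): swing of the clamp bar about its upright rod (tray_mid x 0, y +130 mm), rad: 0 across the grooves (a stop), growing clockwise seen from above as the free end turns towards the robot, up to 1.75. Friction 0.08 Nm; stays where turned. Between its keeper posts the bar has 0.03 rad of play, so it must be within that of 0 when let down.
- clamp_knob (a point): grip point of the clamp bar's upright black knob (25 mm diameter, 40 mm tall, standing on the bar 130 mm from the rod's axis); on the knob's axis, 24 mm above the bar's top, 87 mm above the bench when down. Steel bar 18 mm wide, 8 mm thick, 245 mm long; two 10 mm keeper posts (tops 39 mm above the deck) near the tray's right edge straddle its free end when down.
- cam (a joint): turn of the cam lock, rad: 0 open, growing clockwise seen from above, stop at 3.19; starts at 0 to 0.2. Half a turn (3.14) is fully locked. Friction 0.07 Nm, stays where it is left. Its flat spiral hook comes behind the bolt at about 0.6 and then draws bolt and tray in.
- cam_grip (a point): grip point of the cam lock's upright black bar grip (44 mm long, 13 mm thick, 34 mm tall, standing on a 36 mm disc whose top is 48 mm above the bench), on the lock's axis at the case's right side; 71 mm above the bench, 10 mm under the grip's top. Its x axis runs along the grip, which lies along the case's x at joint 0 and turns with the joint.
- mallet: white nylon carver's mallet, 100 mm wide, standing on its head, 215 mm tall; leave alone. Origin under its middle.
- brush: hand brush, wooden back 260 mm long, green bristles; leave alone. Origin at bench level under it.
- turtle: half-carved limestone turtle on a 110 x 140 x 40 mm plinth; leave alone. Origin under its middle.
- groove1 (a point): seat in groove 1 (tray_mid y +66 mm): where the origin of a chisel lying in that groove belongs, on the line under the clamp bar, 21.9 mm above the deck; axes as tray_mid
- groove2 (a point): seat in groove 2 (tray_mid y +22 mm): where the origin of a chisel lying in that groove belongs, on the line under the clamp bar, 21.9 mm above the deck; axes as tray_mid
- groove3 (a point): seat in groove 3 (tray_mid y -22 mm): where the origin of a chisel lying in that groove belongs, on the line under the clamp bar, 21.9 mm above the deck; axes as tray_mid
- groove4 (a point): seat in groove 4 (tray_mid y -66 mm): where the origin of a chisel lying in that groove belongs, on the line under the clamp bar, 21.9 mm above the deck; axes as tray_mid
Not all that is in view belongs to the job. What is shaped like the chisel3 but yellow is not meant.

How it is judged:
By the outcome, as a careful person would: the job done as asked, in the order asked, and still so for the second after the job is handed in, with the robot touching nothing.
Of chisel1, chisel2, chisel3, chisel4 only 2 to 4 are there at a start; the rules pass over those that are not, and their reading is None.
At some moment in a run one of chisel1, chisel2, chisel3, chisel4 may be knocked a few centimetres aside while the robot is not near it.
Once in a run the grip may slacken for a moment while it holds something.
It also fails if it takes over 210 s, if anything falls off the work surface, if the arm or the gripper's body presses on something with over 40 N, if the wrist force passes 120 N, or if a joint passes its speed limit or range.

## Working session

There is one attempt and no reset: what is moved stays moved. The work goes in short steps, Python scripts to look and compute and a shell command to move; the robot and the scene stay as the last step left them, time stands still between calls to the robot, and variables do not carry over. Pictures are saved under pics/ and viewed, at most 14 in all, crops included, and the job is handed in when it is done.

```bash
mkdir -p pics
cat > h.py <<'E'
import numpy as np, cv2
from plant import observe, optics, ticket
def shot(cam,name,crop=None,scale=1):
    im=optics.get_image(cam)[:,:,::-1].copy()
    cv2.imwrite(f'pics/{name}_raw.png',im)
    if crop: x0,y0,x1,y1=crop; im=im[y0:y1,x0:x1]
    im=cv2.resize(im,None,fx=scale,fy=scale,interpolation=cv2.INTER_CUBIC)
    cv2.imwrite(f'pics/{name}.png',im)
def cal(cam):
    c=optics.calibration(cam); return np.array(c['mtx'],float),np.array(c['rvec'],float).ravel(),np.array(c['tvec'],float).ravel()
def toworld(cam,u,v,z):
    K,r,t=cal(cam); R=cv2.Rodrigues(r)[0]
    d=R.T@np.linalg.solve(K,[u,v,1.]); o=-R.T@t
    return o+d*(z-o[2])/d[2]
def topix(cam,p):
    K,r,t=cal(cam); return cv2.projectPoints(np.array(p,float).reshape(-1,1,3),r,t,K,None)[0].reshape(-1,2)
def st():
    o=observe(); print({k:np.round(o[k],4).tolist() for k in ['clock','eef_pos','orientation','contact_force','gripper_width','grasp_force','q']})
E
python3 - <<'E'
from h import *
shot('top','top0',scale=1.25); shot('scene','scene0',scale=1.25)
for c in('top','scene'):
    K,r,t=cal(c);print(c,K.tolist(),(-cv2.Rodrigues(r)[0].T@t).round(3))
st()
E
```

```text
top [[450.10823451812814, 0.0, 315.8735148699006], [0.0, 450.10823451812814, 238.59356106021775], [0.0, 0.0, 1.0]] [ 0.247 -0.087  1.405]
scene [[485.3532896582862, 0.0, 314.6299692012257], [0.0, 485.3532896582862, 247.10353479582142], [0.0, 0.0, 1.0]] [1.021 0.162 1.083]
{'clock': 0.1, 'eef_pos': [0.2416, -0.5214, 0.3031], 'orientation': [-3.0664, -0.6758, 0.0003], 'contact_force': [1.0402, -0.0773, 0.4613], 'gripper_width': 0.0854, 'grasp_force': 0.0, 'q': [-1.258, 0.2765, 1.506, -0.0, 1.3607, -0.121]}
```

View pics/top0.png

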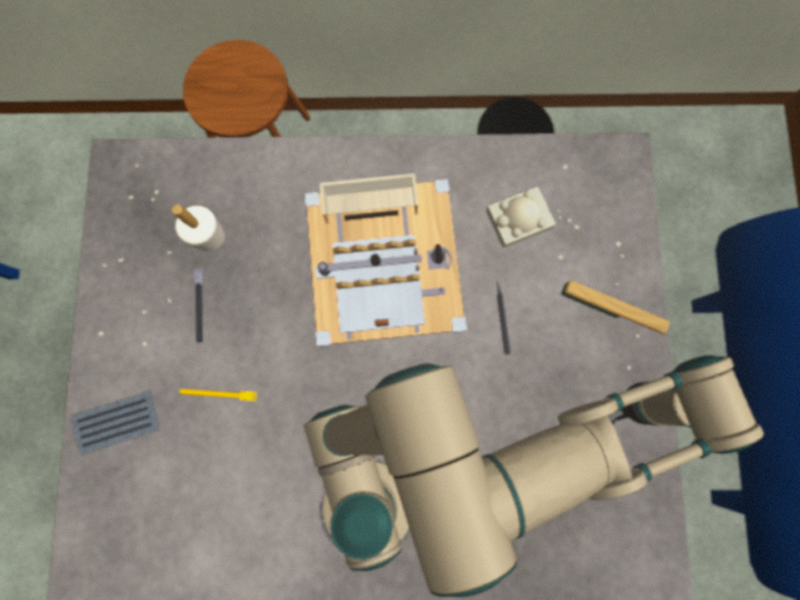

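View pics/scene0.png

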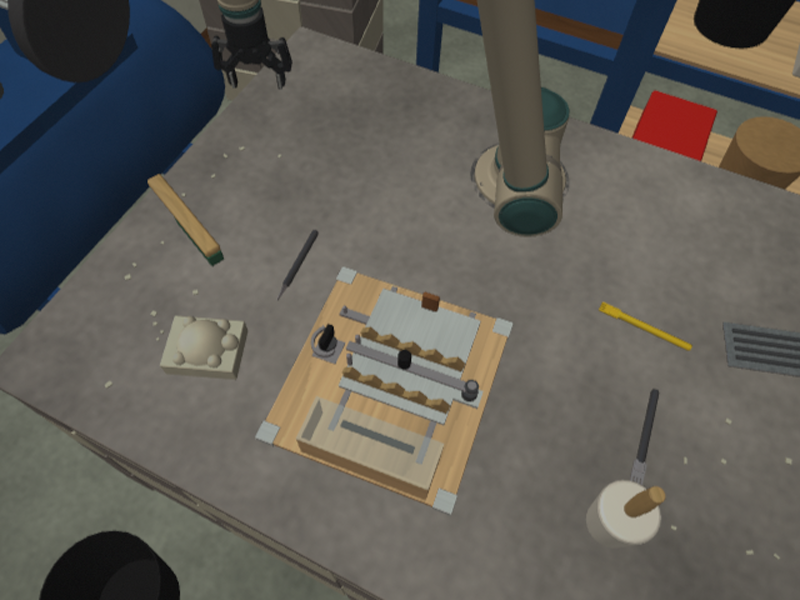

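Run:
```python
import cv2
a=cv2.imread('pics/top0_raw.png')
cv2.imwrite('pics/c1.png',cv2.resize(a[135:280,240:380],None,fx=5.5,fy=4.1379*1.0 if 0 else 5.5,interpolation=cv2.INTER_CUBIC)[:600+200][:797])
b=cv2.resize(a[135:280,240:380],(560,580),interpolation=cv2.INTER_CUBIC)
c=cv2.resize(a[210:290,145:175],(240,580),interpolation=cv2.INTER_CUBIC)
cv2.imwrite('pics/c1.png',b)
l=cv2.resize(a[205:285,140:190],(375,600),interpolation=cv2.INTER_CUBIC)
r=cv2.resize(a[215:295,375:425],(375,600),interpolation=cv2.INTER_CUBIC)
import numpy as np
cv2.imwrite('pics/c2.png',np.hstack([l,r]))
```

```text
(no output)
```

View pics/c1.png

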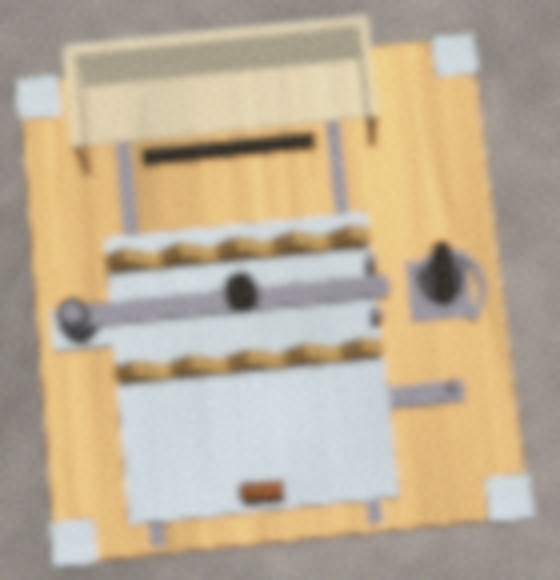

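View pics/c2.png

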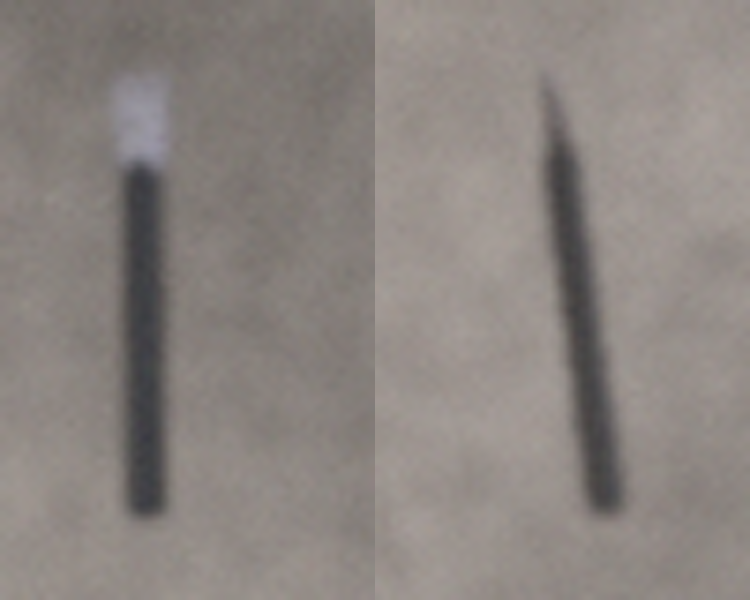

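```bash
cat > fit.py <<'E'
from h import *
from scipy.optimize import least_squares
def frame(p):
    x,y,a,d=p; R=np.array([[np.cos(a),-np.sin(a)],[np.sin(a),np.cos(a)]]); return R
def w(p,pts):
    pts=np.atleast_2d(np.array(pts,float)); xy=(frame(p)@pts[:,:2].T).T+p[:2]; return np.c_[xy,pts[:,2]]
E
python3 - <<'E'
from fit import *
c=lambda u,v:((u+.5)/4-.5+240,(v+.5)/4-.5+135)
# p origin = tray_mid now
pts=[(.07,.105,.026),(.07,-.105,.026),(-.16,.105,.026),(-.16,-.105,.026),(-.15,0,.074),(-.08,-.155,.048)]
px=[c(105,240),c(368,213),c(130,523),c(398,497),c(261,488),c(455,390)]
f=lambda p:(topix('top',w(p,pts))-px).ravel()
s=least_squares(f,[.4,0,0,0]); print(s.x.round(4),s.fun.reshape(-1,2).round(2).tolist())
p=s.x
for n,q in dict(knobtop=(0,0,.103),rod=(0,.13,.1)).items(): print(n,(topix('top',w(p,[q]))[0]-[240,135])*4)
print('knob',toworld('top',*c(241,283),.103),w(p,[(0,0,.087)]))
cam=toworld('top',*c(441,248),.081);print('cam top',cam, 'disc',toworld('top',*c(440,287),.045))
a=p[2];R=frame(p); print('cam rel', R.T@(cam[:2]-p[:2]))
for n,o,e in (('claw',140,((140,75),(147,517))),('point',325,((545,75),(605,517)))):
    E=[toworld('top',o+u/7.5-.45,205+(0 if o==140 else 10)+v/7.5-.45,.007) for u,v in e]
    d=E[0]-E[1]; print(n,E[0].round(4),E[1].round(4),'mid',((E[0]+E[1])/2).round(4),'yaw',np.arctan2(d[1],d[0]).round(3),'len',np.linalg.norm(d).round(4))
E
```

```text
[ 0.5818 -0.0221  0.0909  0.    ] [[0.22, -0.49], [0.28, -0.04], [-0.44, 0.47], [0.32, 0.44], [-0.19, 0.61], [-0.17, -1.06]]
knobtop [239.05990847 284.94713384]
rod [ 65.89562854 302.57490936]
knob [ 0.58446593 -0.02238544  0.103     ] [[ 0.5818223  -0.02206366  0.087     ]]
cam top [ 0.61640533 -0.17321726  0.081     ] disc [ 0.59512985 -0.17424332  0.045     ]
cam rel [ 0.02071222 -0.15366978]
claw [0.5825 0.4364 0.007 ] [0.3932 0.4223 0.007 ] mid [0.4878 0.4294 0.007 ] yaw 0.074 len 0.1898
point [ 0.5445 -0.3262  0.007 ] [ 0.3581 -0.3442  0.007 ] mid [ 0.4513 -0.3352  0.007 ] yaw 0.096 len 0.1873
```

```bash
python3 -m jog '[[0.0262,0.0384,0,-0.035,1],[0.0262,0.0384,0,-0.035,1],[0.0262,0.0384,0,-0.035,1],[0.0262,0.0384,0,-0.035,1],[0.0262,0.0384,0,-0.035,1],[0.0262,0.0384,0,-0.035,1],[0.0262,0.0384,0,-0.035,1],[0.0262,0.0384,0,-0.035,1],[0.0262,0.0384,0,-0.035,1],[0.0262,0.0384,0,-0.035,1]]'
python3 -m jog '[[0.0262,0.0384,-0.03,0,1],[0.0262,0.0384,-0.03,0,1],[0.0262,0.0384,-0.03,0,1],[0,0,0,0,1],[0,0,0,0,1],[0,0,0,0,1]]'
python3 -c "
from h import *
st();shot('scene','s1',scale=1.25)"
```

```text
clock: 1.1
eef_pos: [0.5043, -0.1359, 0.3037]
orientation: [3.139, 0.129, -0.001]
contact_force: [0.0, -0.7, -0.1]
gripper_width: 0.0855
grasp_force: 0.0
clock: 1.7
eef_pos: [0.5745, -0.0344, 0.2231]
orientation: [3.138, 0.131, 0.0]
contact_force: [-0.1, 0.7, 0.5]
gripper_width: 0.0854
grasp_force: 0.0
{'clock': 1.7, 'eef_pos': [0.5745, -0.0344, 0.2231], 'orientation': [3.138, 0.131, 0.0004], 'contact_force': [-0.0773, 0.6602, 0.543], 'gripper_width': 0.0854, 'grasp_force': 0.0, 'q': [-0.1803, 0.3323, 1.6315, -0.0009, 1.1774, 1.3074]}
```

View pics/s1.png

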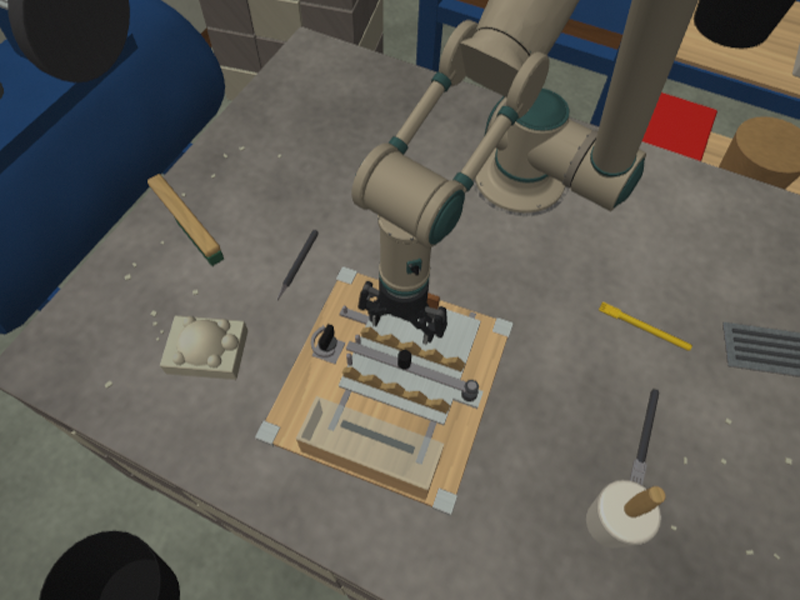

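```bash
python3 -m jog '[[0.0085,0.0122,0,0.145,1],[0,0,0,0.145,1],[0,0,0,0.145,1],[0,0,0,0.145,1],[0,0,0,0.145,1],[0,0,0,0.145,1],[0,0,0,0.145,1],[0,0,0,0.145,1],[0,0,0,0.145,1],[0,0,0,0.145,1]]' >/dev/null
python3 -m jog '[[0,0,-0.02,0,1],[0,0,-0.02,0,1],[0,0,0,0,1],[0,0,0,0,1],[0,0,0,0,1]]'
python3 -c "
from h import *
st();shot('top','t1',crop=(240,135,380,280),scale=4)"
```

```text
clock: 3.25
eef_pos: [0.5839, -0.0222, 0.1842]
orientation: [2.261, 2.177, 0.003]
contact_force: [0.1, -0.2, -0.6]
gripper_width: 0.0853
grasp_force: 0.0
{'clock': 3.25, 'eef_pos': [0.5839, -0.0222, 0.1842], 'orientation': [2.2615, 2.1772, 0.0027], 'contact_force': [0.1186, -0.1724, -0.6333], 'gripper_width': 0.0853, 'grasp_force': 0.0, 'q': [-0.157, 0.3777, 1.6672, -0.0001, 1.0937, -0.119]}
```

View pics/t1.png

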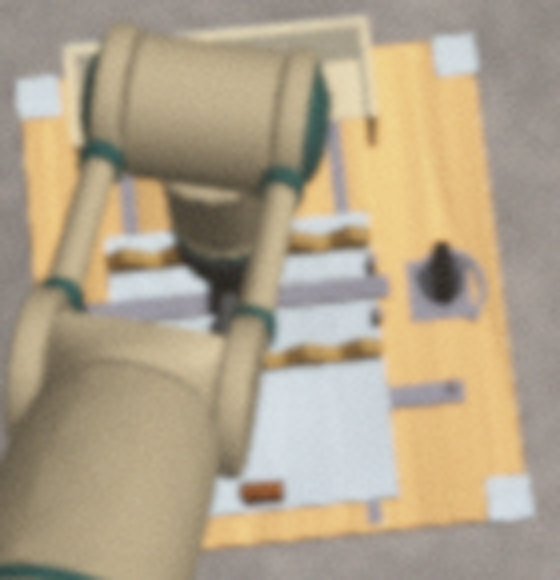

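```bash
python3 -m jog '[[0,0,-0.014,0,1],[0,0,-0.014,0,1],[0,0,-0.013,0,1],[0,0,0,0,1],[0,0,0,0,-1],[0,0,0,0,-1],[0,0,0,0,-1],[0,0,0,0,-1],[0,0,0,0,-1],[0,0,0,0,-1]]'
python3 -m jog '[[0,0,0,0,-1],[0,0,0,0,-1],[0,0,0,0,-1]]'
```

```text
clock: 4.3
eef_pos: [0.5836, -0.0216, 0.142]
orientation: [2.261, 2.179, 0.001]
contact_force: [0.7, -0.3, 2.0]
gripper_width: 0.0235
grasp_force: 58.6
clock: 4.6
eef_pos: [0.5835, -0.0216, 0.1418]
orientation: [2.262, 2.179, 0.001]
contact_force: [1.2, -0.5, 2.1]
gripper_width: 0.0233
grasp_force: 58.7
```

```bash
python3 -m jog '[[0,0,0.01,0,-1],[0,0,0.01,0,-1],[0,0,0.01,0,-1],[0,0,0,0,-1],[0,0,0,0,-1],[0,0,0,0,-1]]'
python3 - <<'E'
import numpy as np
a=.0909
p=np.array([.13*np.array([np.cos(a-np.pi/2-f),np.sin(a-np.pi/2-f)]) for f in np.arange(0,1.61,.1)])
print(np.diff(p,axis=0).round(4).tolist())
E
```

```text
clock: 5.2
eef_pos: [0.5828, -0.0211, 0.1712]
orientation: [-2.261, -2.179, 0.0]
contact_force: [1.0, 2.1, -8.8]
gripper_width: 0.0233
grasp_force: 59.3
[[-0.013, -0.0005], [-0.013, 0.0008], [-0.0128, 0.0021], [-0.0126, 0.0033], [-0.0122, 0.0046], [-0.0116, 0.0058], [-0.011, 0.0069], [-0.0103, 0.008], [-0.0094, 0.0089], [-0.0085, 0.0098], [-0.0075, 0.0106], [-0.0064, 0.0113], [-0.0052, 0.0119], [-0.004, 0.0124], [-0.0027, 0.0127], [-0.0014, 0.0129]]
```

```bash
python3 -m jog '[[-0.013,-0.0005,0,-0.1,-1],[-0.013,0.0008,0,-0.1,-1],[-0.0128,0.0021,0,-0.1,-1],[-0.0126,0.0033,0,-0.1,-1],[-0.0122,0.0046,0,-0.1,-1],[-0.0116,0.0058,0,-0.1,-1],[-0.011,0.0069,0,-0.1,-1],[-0.0103,0.008,0,-0.1,-1]]'
python3 -m jog '[[-0.0094,0.0089,0,-0.1,-1],[-0.0085,0.0098,0,-0.1,-1],[-0.0075,0.0106,0,-0.1,-1],[-0.0064,0.0113,0,-0.1,-1],[-0.0052,0.0119,0,-0.1,-1],[-0.004,0.0124,0,-0.1,-1],[-0.0027,0.0127,0,-0.1,-1],[-0.0014,0.0129,0,-0.1,-1],[0,0,0,0,-1],[0,0,0,0,-1]]'
```

```text
clock: 6.0
eef_pos: [0.4861, 0.0098, 0.1714]
orientation: [-2.934, -1.121, 0.001]
contact_force: [2.2, 3.4, -9.1]
gripper_width: 0.0235
grasp_force: 59.3
clock: 7.0
eef_pos: [0.4409, 0.0998, 0.1714]
orientation: [3.139, -0.099, -0.003]
contact_force: [-0.4, 1.4, -9.1]
gripper_width: 0.0231
grasp_force: 59.4
```

```bash
python3 -m jog '[[0,0,-0.01,0,-1],[0,0,-0.01,0,-1],[0,0,-0.01,0,-1],[0,0,0,0,-1],[0,0,0,0,1],[0,0,0,0,1],[0,0,0,0,1],[0,0,0,0,1],[0,0,0,0,1],[0,0,0,0,1]]'
python3 -m jog '[[0,0,0.02,0,1],[0,0,0.04,0,1],[0,0,0.05,0,1],[0,0,0.05,0,1],[0,0,0,0,1],[0,0,0,0,1]]'; python3 -c "
from h import *
st();shot('scene','s2',scale=1.25)"
```

```text
clock: 8.0
eef_pos: [0.4417, 0.1, 0.1417]
orientation: [3.14, -0.104, 0.0]
contact_force: [0.1, 0.7, -0.0]
gripper_width: 0.0852
grasp_force: 0.0
clock: 8.6
eef_pos: [0.4419, 0.1001, 0.3027]
orientation: [-3.14, 0.104, -0.005]
contact_force: [-0.7, 0.1, 0.3]
gripper_width: 0.0853
grasp_force: 0.0
{'clock': 8.6, 'eef_pos': [0.4419, 0.1001, 0.3027], 'orientation': [-3.1397, 0.1039, -0.0048], 'contact_force': [-0.6768, 0.1188, 0.2755], 'gripper_width': 0.0853, 'grasp_force': 0.0, 'q': [0.069, 0.0901, 1.7477, -0.0001, 1.3008, 1.706]}
```

View pics/s2.png

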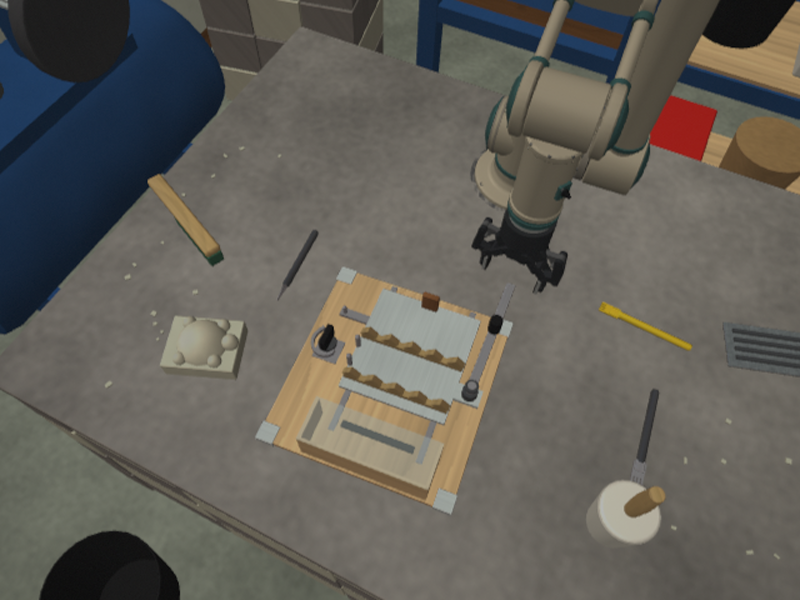

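```bash
cat >> h.py <<'E'
def chis(cam,roi,thr=85,z=.007,img=None):
    im=optics.get_image(cam) if img is None else img
    x0,y0,x1,y1=roi; g=cv2.GaussianBlur(im,(3,3),0)[y0:y1,x0:x1].max(2)
    m=(g<thr).astype(np.uint8); n,l,s,c=cv2.connectedComponentsWithStats(m)
    i=1+np.argmax(s[1:,4]); ys,xs=np.nonzero(l==i)
    P=np.array([toworld(cam,x+x0,y+y0,z)[:2] for x,y in zip(xs,ys)])
    c=P.mean(0);U,S,V=np.linalg.svd(P-c);d=V[0]*np.sign(V[0][0]);q=(P-c)@d
    yaw=np.arctan2(d[1],d[0]);tail=c+d*q.min()
    print(cam,'n',len(P),'c',c.round(4),'yaw',yaw.round(3),'len',np.ptp(q).round(4),'mid from c',(c+.02*d).round(4),'mid from tail',(tail+.095*d).round(4))
E
python3 - <<'E'
from h import *
for n in('top0',): 
  im=cv2.imread(f'pics/{n}_raw.png')[:,:,::-1]
  chis('top',(140,205,190,285),img=im); chis('top',(380,215,425,295),img=im)
im=cv2.imread('pics/s2_raw.png')[:,:,::-1]
chis('scene',(500,300,540,400),img=im); chis('scene',(215,175,260,250),img=im)
im=optics.get_image('top')
chis('top',(140,205,190,285),img=im); chis('top',(380,215,425,295),img=im)
print(toworld('scene',620/1.25,540/1.25,.0))
E
python3 -m jog '[[0.0057,0.0412,0,0.0175,1],[0.0057,0.0412,0,0.0175,1],[0.0057,0.0412,0,0.0175,1],[0.0057,0.0412,0,0.0175,1],[0.0057,0.0412,0,0.0175,1],[0.0057,0.0412,0,0.0175,1],[0.0057,0.0412,0,0.0175,1],[0.0057,0.0412,0,0.0175,1],[0,0,0,0,1],[0,0,0,0,1]]'
```

```text
top n 166 c [0.4713 0.4286] yaw 0.073 len 0.1416 mid from c [0.4913 0.4301] mid from tail [0.4923 0.4301]
top n 103 c [ 0.4349 -0.3379] yaw 0.094 len 0.1427 mid from c [ 0.4548 -0.336 ] mid from tail [ 0.4601 -0.3355]
scene n 447 c [0.4731 0.4292] yaw 0.069 len 0.1512 mid from c [0.493  0.4306] mid from tail [0.4887 0.4303]
scene n 296 c [ 0.4395 -0.3357] yaw 0.095 len 0.1671 mid from c [ 0.4594 -0.3338] mid from tail [ 0.4532 -0.3344]
top n 164 c [0.4709 0.4285] yaw 0.072 len 0.1414 mid from c [0.4909 0.43  ] mid from tail [0.4923 0.4301]
top n 104 c [ 0.4355 -0.3377] yaw 0.097 len 0.1427 mid from c [ 0.4554 -0.3358] mid from tail [ 0.4601 -0.3353]
[0.68978635 0.44092789 0.        ]
clock: 9.7
eef_pos: [0.4864, 0.4299, 0.2985]
orientation: [3.136, 0.118, -0.007]
contact_force: [0.5, 0.1, 1.0]
gripper_width: 0.0853
grasp_force: 0.0
```

```bash
python3 -m jog '[[0.0025,0,-0.04,0,1],[0,0,-0.04,0,1],[0,0,-0.04,0,1],[0,0,-0.04,0,1],[0,0,-0.03,0,1],[0,0,-0.02,0,1],[0,0,-0.01,0,1],[0,0,0,0,1],[0,0,0,0,1]]'; python3 -c "
from h import *
chis('scene',(500,300,540,400))
chis('scene',(215,175,260,250))"
```

```text
clock: 10.6
eef_pos: [0.4902, 0.4293, 0.0823]
orientation: [-3.139, -0.115, -0.001]
contact_force: [0.5, 0.5, -0.1]
gripper_width: 0.0854
grasp_force: 0.0
scene n 1320 c [0.4483 0.4279] yaw -0.15 len 0.1827 mid from c [0.4681 0.4249] mid from tail [0.4549 0.4269]
scene n 302 c [ 0.44   -0.3356] yaw 0.097 len 0.1671 mid from c [ 0.4599 -0.3337] mid from tail [ 0.4532 -0.3343]
```

```bash
python3 -m jog '[[-0.001,0,-0.006,0,1],[0,0,0,0,1],[0,0,0,0,-1],[0,0,0,0,-1],[0,0,0,0,-1],[0,0,0,0,-1],[0,0,0,0,-1],[0,0,0,0,-1],[0,0,0,0,-1],[0,0,0,0,-1]]'
python3 -m jog '[[0,0,0.03,0,-1],[0,0,0.04,0,-1],[0,0,0.04,0,-1],[0,0,0.02,0,-1],[0,0,0,0,-1],[0,0,0,0,-1]]'
```

```text
clock: 11.7
eef_pos: [0.4888, 0.4296, 0.0759]
orientation: [3.139, 0.116, 0.0]
contact_force: [-0.4, -1.4, 3.6]
gripper_width: 0.012
grasp_force: 58.9
clock: 12.3
eef_pos: [0.4882, 0.4293, 0.2045]
orientation: [3.138, 0.116, -0.002]
contact_force: [0.1, 0.6, -3.6]
gripper_width: 0.0118
grasp_force: 59.1
```

```bash
python3 -m jog '[[0.0093,-0.0429,0.03,0.002,-1],[0.0093,-0.0429,0.02,0.002,-1],[0.0093,-0.0429,0,0.002,-1],[0.0093,-0.0429,0,0.002,-1],[0.0093,-0.0429,0,0.002,-1],[0.0093,-0.0429,0,0.002,-1],[0.0093,-0.0429,0,0.002,-1],[0.0093,-0.0429,0,0.001,-1],[0.0093,-0.0429,0,0.001,-1],[0.0093,-0.0429,0,0.001,-1]]'
python3 -m jog '[[0,0,0,0,-1],[0,0,0,0,-1],[0,0,0,0,-1],[0,0,0,0,-1]]'
python3 -c "
from h import *
st();shot('scene','s3',crop=(200,180,440,420),scale=2.5)"
```

```text
clock: 13.3
eef_pos: [0.5801, 0.0016, 0.2508]
orientation: [-3.137, -0.142, 0.008]
contact_force: [0.8, 0.2, -2.3]
gripper_width: 0.0117
grasp_force: 59.3
clock: 13.7
eef_pos: [0.5805, 0.0045, 0.2529]
orientation: [-3.138, -0.145, 0.003]
contact_force: [-0.1, 0.2, -2.4]
gripper_width: 0.0116
grasp_force: 59.4
{'clock': 13.7, 'eef_pos': [0.5805, 0.0045, 0.2529], 'orientation': [-3.1376, -0.1451, 0.0031], 'contact_force': [-0.1093, 0.167, -2.3509], 'gripper_width': 0.0116, 'grasp_force': 59.3805, 'q': [-0.1122, 0.3173, 1.5748, 0.0003, 1.2515, 1.3661]}
```

View pics/s3.png

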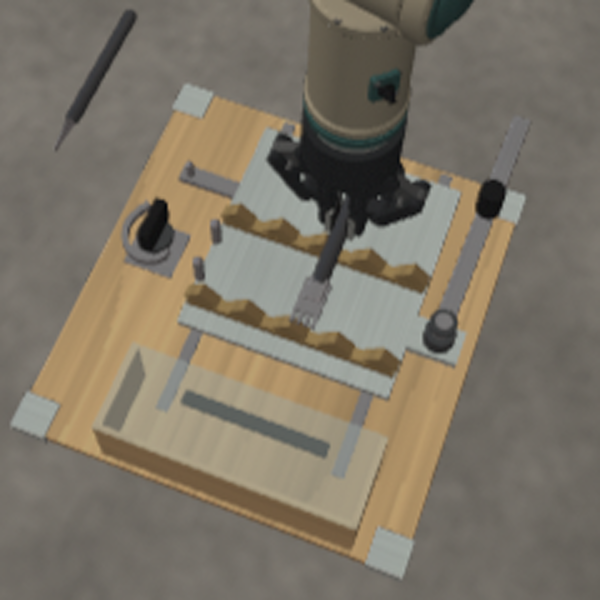

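Run:
```python
from fit import *
c=lambda u,v:((u+.5)/2.5-.5+200,(v+.5)/2.5-.5+180)
t=toworld('scene',*c(307,326),.184); print('tip',t, 'mid',t[:2]-.095*np.array([np.cos(.092),np.sin(.092)]))
p=[.583,-.022,.091,0]
for n,q in dict(fl=(.07,.105,.026),fr=(.07,-.105,.026),bl=(-.16,.105,.026),pin=(-.08,-.155,.048),g1=(.051,.066,.038),g2=(.051,.022,.038),g3=(.051,-.022,.038),g4=(.051,-.066,.038)).items(): print(n,((topix('scene',w(p,[q]))[0]-[200,180])*2.5).round(1))
```

```text
tip [0.67621413 0.01985877 0.184     ] mid [0.58161588 0.0111311 ]
fl [386.  393.9]
fr [174.1 315.4]
bl [460.5 187.8]
pin [187.7 158.2]
g1 [353.4 355.9]
g2 [308.3 339.3]
g3 [263.8 323. ]
g4 [219.9 306.9]
```

```bash
python3 -m jog '[[0,-0.0045,-0.02,0,-1],[0,0,-0.03,0,-1],[0,0,-0.03,0,-1],[0,0,-0.01,0,-1],[0,0,0,0,-1],[0,0,0,0,-1],[0,0,0,0,-1],[0,0,0,0,-1]]'
```

```text
clock: 14.55
eef_pos: [0.582, -0.0013, 0.1653]
orientation: [3.138, 0.143, 0.005]
contact_force: [0.5, -0.1, -2.4]
gripper_width: 0.0115
grasp_force: 59.4
```

```bash
python3 -m jog '[[-0.001,0.001,-0.015,0,-1],[0,0,-0.015,0,-1],[0,0,-0.008,0,-1],[0,0,-0.004,0,-1],[0,0,-0.003,0,-1],[0,0,0,0,-1],[0,0,0,0,-1],[0,0,0,0,-1]]'
```

```text
clock: 15.35
eef_pos: [0.5805, -0.0004, 0.1193]
orientation: [3.138, 0.142, 0.002]
contact_force: [0.2, -0.4, -2.4]
gripper_width: 0.0122
grasp_force: 59.4
```

```bash
python3 -m jog '[[0,0,-0.0015,0,-1],[0,0,-0.0015,0,-1],[0,0,0,0,-1],[0,0,0,0,-1],[0,0,0,0,-1]]'
```

```text
clock: 15.85
eef_pos: [0.5805, -0.0001, 0.1165]
orientation: [-3.138, -0.142, -0.002]
contact_force: [-1.4, 1.4, 5.9]
gripper_width: 0.0118
grasp_force: 60.2
```

```bash
python3 -m jog '[[0,0,0,0,1],[0,0,0,0,1],[0,0,0,0,1],[0,0,0,0,1],[0,0,0,0,1],[0,0,0.03,0,1],[0,0,0.05,0,1],[0,0,0.05,0,1]]' >/dev/null
python3 -m jog '[[-0.0128,-0.0335,0,0,1],[-0.0128,-0.0335,0,0,1],[-0.0128,-0.0335,0,0,1],[-0.0128,-0.0335,0,0,1],[-0.0128,-0.0335,0,0,1],[-0.0128,-0.0335,0,0,1],[-0.0128,-0.0335,0,0,1],[-0.0128,-0.0335,0,0,1],[-0.0128,-0.0335,0,0,1],[-0.0128,-0.0335,0,0,1]]' >/dev/null
python3 -m jog '[[0,0,0,0,1],[0,0,0,0,1],[0,0,0,0,1]]'
python3 -c "
from h import *
st();shot('scene','s4',crop=(200,180,440,420),scale=2.5)
im=cv2.imread('pics/s4_raw.png')[:,:,::-1]
chis('scene',(215,175,260,250),img=im);chis('top',(380,215,425,295))"
```

```text
clock: 17.95
eef_pos: [0.4523, -0.3344, 0.2456]
orientation: [-3.137, -0.143, 0.0]
contact_force: [-0.2, 0.3, -0.2]
gripper_width: 0.0849
grasp_force: 0.0
{'clock': 17.95, 'eef_pos': [0.4523, -0.3344, 0.2456], 'orientation': [-3.1374, -0.1431, 0.0002], 'contact_force': [-0.2323, 0.3499, -0.1878], 'gripper_width': 0.0849, 'grasp_force': 0.0, 'q': [-0.7607, 0.2961, 1.6258, 0.0006, 1.2204, 0.7187]}
scene n 293 c [ 0.4392 -0.3358] yaw 0.095 len 0.1671 mid from c [ 0.4591 -0.3339] mid from tail [ 0.4532 -0.3344]
top n 609 c [ 0.5022 -0.373 ] yaw -0.69 len 0.1601 mid from c [ 0.5176 -0.3858] mid from tail [ 0.5113 -0.3806]
```

View pics/s4.png

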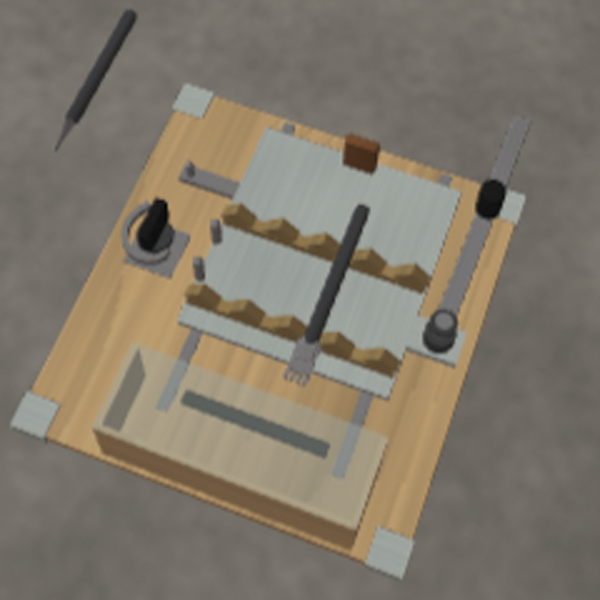

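```bash
python3 -c "
from h import *
c=lambda u,v:((u+.5)/2.5-.5+200,(v+.5)/2.5-.5+180)
a=toworld('scene',*c(296,380),.048);b=toworld('scene',*c(362,208),.050);d=a-b;print(a,b,np.linalg.norm(d[:2]),np.arctan2(d[1],d[0]),(a+b)/2)
"
python3 -m jog '[[0.0005,-0.0005,-0.04,0,1],[0,0,-0.04,0,1],[0,0,-0.04,0,1],[0,0,-0.03,0,1],[0,0,-0.013,0,1],[0,0,0,0,1],[0,0,0,0,1],[0,0,0,0,1]]'
```

```text
[0.67502217 0.01225863 0.048     ] [ 0.49103816 -0.00734024  0.05      ] 0.18502495311343378 0.1061246727193428 [0.58303016 0.0024592  0.049     ]
clock: 18.85
eef_pos: [0.4538, -0.3365, 0.0846]
orientation: [3.136, 0.143, 0.004]
contact_force: [-0.2, -0.5, 0.1]
gripper_width: 0.0852
grasp_force: 0.0
```

```bash
python3 -m jog '[[0,0.001,-0.005,0.004,1],[0,0,-0.003,0,1],[0,0,0,0,1],[0,0,0,0,-1],[0,0,0,0,-1],[0,0,0,0,-1],[0,0,0,0,-1],[0,0,0,0,-1],[0,0,0,0,-1],[0,0,0,0,-1]]'
python3 -m jog '[[0,0,0.03,0,-1],[0,0,0.04,0,-1],[0,0,0.04,0,-1],[0,0,0.04,0,-1],[0,0,0.02,0,-1],[0,0,0,0,-1],[0,0,0,0,-1]]'
```

```text
clock: 19.85
eef_pos: [0.4529, -0.3352, 0.0752]
orientation: [3.137, 0.149, 0.001]
contact_force: [-0.4, -1.1, 2.1]
gripper_width: 0.0117
grasp_force: 58.7
clock: 20.55
eef_pos: [0.4521, -0.3342, 0.2437]
orientation: [-3.137, -0.149, 0.002]
contact_force: [1.0, -0.1, -2.1]
gripper_width: 0.012
grasp_force: 59.2
```

```bash
python3 -m jog '[[0.0166,0.0363,0,0,-1],[0.0166,0.0363,0,0,-1],[0.0166,0.0363,0,0,-1],[0.0166,0.0363,0,0,-1],[0.0166,0.0363,0,0,-1],[0.0166,0.0363,0,-0.002,-1],[0.0166,0.0363,0,-0.002,-1],[0.0166,0.0363,0,0,-1],[0,0,0,0,-1],[0,0,0,0,-1]]'
python3 -m jog '[[0,0,0,0,-1],[0,0,-0.02,0,-1],[0,0,-0.03,0,-1],[0,0,-0.02,0,-1],[0,0,-0.01,0,-1],[0,0,0,0,-1],[0,0,0,0,-1],[0,0,0,0,-1],[0,0,0,0,-1]]'
python3 -c "
from h import *
shot('scene','s5',crop=(200,180,440,420),scale=2.5)"
```

```text
clock: 21.55
eef_pos: [0.5845, -0.0434, 0.242]
orientation: [-3.138, -0.146, 0.008]
contact_force: [-0.6, -0.2, -2.8]
gripper_width: 0.0117
grasp_force: 59.3
clock: 22.45
eef_pos: [0.5861, -0.0446, 0.166]
orientation: [3.138, 0.142, 0.004]
contact_force: [0.0, -0.1, -3.0]
gripper_width: 0.0117
grasp_force: 59.3
```

View pics/s5.png

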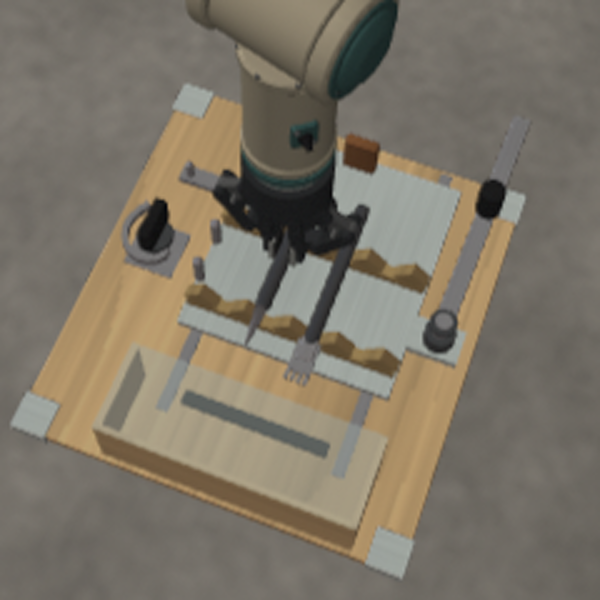

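```bash
python3 -c "
from h import *
c=lambda u,v:((u+.5)/2.5-.5+200,(v+.5)/2.5-.5+180)
a=toworld('scene',*c(246,346),.097);print(a,a[:2]-.095*np.array([np.cos(.092),np.sin(.092)]))
"
python3 -m jog '[[-0.0005,0.0007,-0.015,0,-1],[0,0,-0.015,0,-1],[0,0,-0.008,0,-1],[0,0,-0.004,0,-1],[0,0,-0.003,0,-1],[0,0,0,0,-1],[0,0,0,0,-1],[0,0,0,0,-1]]'
```

```text
[ 0.68316808 -0.03288351  0.097     ] [ 0.58856984 -0.04161119]
clock: 23.3
eef_pos: [0.5853, -0.0438, 0.1204]
orientation: [3.138, 0.143, 0.002]
contact_force: [-0.5, -0.0, -2.3]
gripper_width: 0.0117
grasp_force: 59.3
```

```bash
python3 -m jog '[[-0.0015,0,-0.0015,0,-1],[0,0,-0.0015,0,-1],[0,0,0,0,-1],[0,0,0,0,-1],[0,0,0,0,-1],[0,0,0,0,-1]]'
```

```text
clock: 23.9
eef_pos: [0.5835, -0.0437, 0.1168]
orientation: [3.138, 0.143, 0.0]
contact_force: [0.1, 0.1, -1.4]
gripper_width: 0.0118
grasp_force: 59.3
```

```bash
python3 -m jog '[[0,0,-0.001,0,-1],[0,0,0,0,-1],[0,0,0,0,-1],[0,0,0,0,-1]]'; python3 -m jog '[[0,0,0,0,-0.35],[0,0,0,0,-0.35],[0,0,0,0,-0.35],[0,0,0,0,-0.35],[0,0,0,0,-0.35]]'
```

```text
clock: 24.3
eef_pos: [0.5836, -0.0437, 0.1159]
orientation: [3.138, 0.143, 0.001]
contact_force: [0.1, 0.4, -1.6]
gripper_width: 0.0118
grasp_force: 59.4
clock: 24.8
eef_pos: [0.5835, -0.0437, 0.1159]
orientation: [3.138, 0.142, 0.0]
contact_force: [0.4, -0.9, 0.5]
gripper_width: 0.0278
grasp_force: 0.0
```

```bash
python3 -m jog '[[0,0,0.02,0,-0.35],[0,0,0.04,0,-0.35],[0,0,0.04,0,-0.35],[-0.0284,0.0288,0.03,-0.031,1],[-0.0284,0.0288,0,-0.031,1],[-0.0284,0.0288,0,-0.031,1],[-0.0284,0.0288,0,-0.032,1],[-0.0284,0.0288,0,-0.032,1],[0,0,0,0,1],[0,0,0,0,1]]'
python3 -c "
from h import *
st();shot('scene','s6',crop=(200,180,440,420),scale=2.5)"
```

```text
clock: 25.8
eef_pos: [0.4414, 0.1005, 0.246]
orientation: [3.14, -0.101, 0.002]
contact_force: [0.6, 0.3, 0.1]
gripper_width: 0.0853
grasp_force: 0.0
{'clock': 25.8, 'eef_pos': [0.4414, 0.1005, 0.246], 'orientation': [3.1396, -0.1006, 0.0021], 'contact_force': [0.6307, 0.286, 0.0952], 'gripper_width': 0.0853, 'grasp_force': 0.0, 'q': [0.0704, 0.1348, 1.8451, -0.0005, 1.1604, 1.7054]}
```

View pics/s6.png

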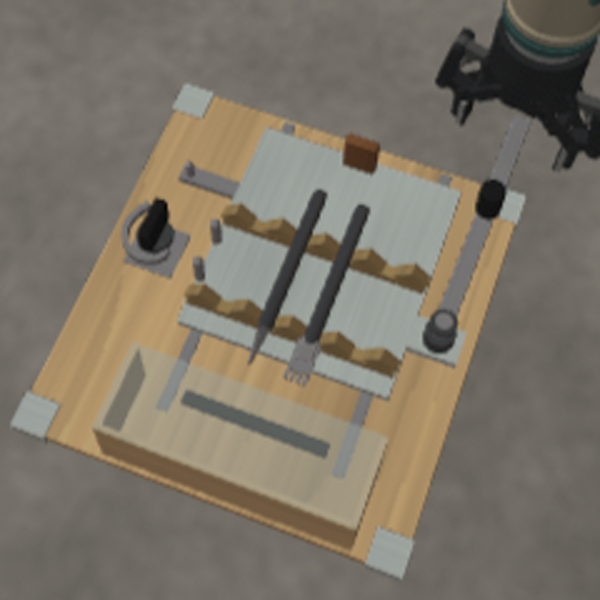

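```bash
python3 -m jog '[[0,-0.0005,-0.04,0,1],[0,0,-0.03,0,1],[0,0,-0.02,0,1],[0,0,-0.01,0,1],[0,0,-0.003,0,1],[0,0,0,0,1],[0,0,0,0,1],[0,0,0,0,1]]'
python3 -m jog '[[0,0,0,0,-1],[0,0,0,0,-1],[0,0,0,0,-1],[0,0,0,0,-1],[0,0,0,0,-1],[0,0,0,0,-1],[0,0,0,0,-1],[0,0,0,0,-1]]'
```

```text
clock: 26.65
eef_pos: [0.4425, 0.0996, 0.1435]
orientation: [-3.14, 0.104, -0.004]
contact_force: [1.3, 0.7, 0.5]
gripper_width: 0.085
grasp_force: 0.0
clock: 27.45
eef_pos: [0.4416, 0.0997, 0.1426]
orientation: [-3.14, 0.104, 0.0]
contact_force: [-1.1, 0.6, 1.0]
gripper_width: 0.023
grasp_force: 58.7
```

```bash
python3 -m jog '[[0,0,0.011,0,-1],[0,0,0.011,0,-1],[0,0,0.01,0,-1],[0,0,0,0,-1],[0,0,0,0,-1],[0,0,0,0,-1]]'
python3 -m jog '[[0.0014,-0.0129,0,0.1,-1],[0.0027,-0.0127,0,0.1,-1],[0.004,-0.0124,0,0.1,-1],[0.0052,-0.0119,0,0.1,-1],[0.0064,-0.0113,0,0.1,-1],[0.0075,-0.0106,0,0.1,-1],[0.0085,-0.0098,0,0.1,-1],[0.0094,-0.0089,0,0.1,-1]]'
python3 -m jog '[[0.0103,-0.008,0,0.1,-1],[0.011,-0.0069,0,0.1,-1],[0.0116,-0.0058,0,0.1,-1],[0.0122,-0.0046,0,0.1,-1],[0.0126,-0.0033,0,0.1,-1],[0.0128,-0.0021,0,0.1,-1],[0,0,0,0,-1],[0,0,0,0,-1],[0,0,0,0,-1]]'
```

```text
clock: 28.05
eef_pos: [0.441, 0.0995, 0.1742]
orientation: [3.14, -0.104, -0.002]
contact_force: [-0.9, -0.0, -8.7]
gripper_width: 0.023
grasp_force: 59.4
clock: 28.85
eef_pos: [0.4866, 0.0085, 0.174]
orientation: [-2.93, -1.133, 0.002]
contact_force: [-0.8, 1.4, -8.3]
gripper_width: 0.0233
grasp_force: 59.4
clock: 29.75
eef_pos: [0.5572, -0.0215, 0.1744]
orientation: [2.469, 1.941, 0.001]
contact_force: [0.8, 0.6, -8.1]
gripper_width: 0.0231
grasp_force: 59.5
```

```bash
python3 -m jog '[[0.013,-0.0008,0,0.1,-1],[0.009,0.0005,0,0.07,-1],[0.004,0,0,0.03,-1],[0.001,0,0,0,-1],[0,0,0,0,-1],[0,0,0,0,-1],[0,0,0,0,-1]]'
```

```text
clock: 30.45
eef_pos: [0.5835, -0.0218, 0.1745]
orientation: [-2.262, -2.179, 0.001]
contact_force: [-2.5, 1.0, -9.7]
gripper_width: 0.0235
grasp_force: 59.6
```

```bash
python3 -m jog '[[0,0,-0.01,0,-1],[0,0,-0.01,0,-1],[0,0,-0.007,0,-1],[0,0,-0.002,0,-1],[0,0,0,0,-1],[0,0,0,0,-1]]'
python3 -m jog '[[0,0,0,0,1],[0,0,0,0,1],[0,0,0,0,1],[0,0,0,0,1],[0,0,0,0,1],[0,0,0.02,0,1],[0,0,0.04,0,1],[0,0,0.04,0,1],[0,0,0,0,1],[0,0,0,0,1]]'
```

```text
clock: 31.05
eef_pos: [0.5852, -0.0219, 0.1464]
orientation: [2.261, 2.178, 0.003]
contact_force: [-0.0, 1.5, -0.0]
gripper_width: 0.0233
grasp_force: 60.7
clock: 32.05
eef_pos: [0.5846, -0.022, 0.2466]
orientation: [2.261, 2.179, 0.002]
contact_force: [-1.0, -0.5, 0.0]
gripper_width: 0.0854
grasp_force: 0.0
```

```bash
python3 -m jog '[[-0.03,-0.0027,0,0.032,-0.05],[-0.03,-0.0027,0,0.032,-0.05],[-0.03,-0.0027,0,0.032,-0.05],[-0.03,-0.0027,0,0.032,-0.05],[-0.031,-0.0028,0,0,-0.05],[0,0,0,0,-0.05],[0,0,-0.04,0,-0.05],[0,0,-0.03,0,-0.05],[0,0,0,0,-0.05],[0,0,0,0,-0.05]]'
python3 -c "
from h import *
st();shot('scene','s7',crop=(200,180,440,420),scale=2.5)"
```

```text
clock: 33.05
eef_pos: [0.4333, -0.0354, 0.175]
orientation: [-2.117, -2.319, 0.002]
contact_force: [0.0, 0.1, 0.2]
gripper_width: 0.0402
grasp_force: 0.0
{'clock': 33.05, 'eef_pos': [0.4333, -0.0354, 0.175], 'orientation': [-2.1167, -2.3188, 0.0015], 'contact_force': [0.0321, 0.0503, 0.1596], 'gripper_width': 0.0402, 'grasp_force': 0.0, 'q': [-0.2419, 0.1873, 1.9866, 0.0001, 0.9698, -0.333]}
```

View pics/s7.png

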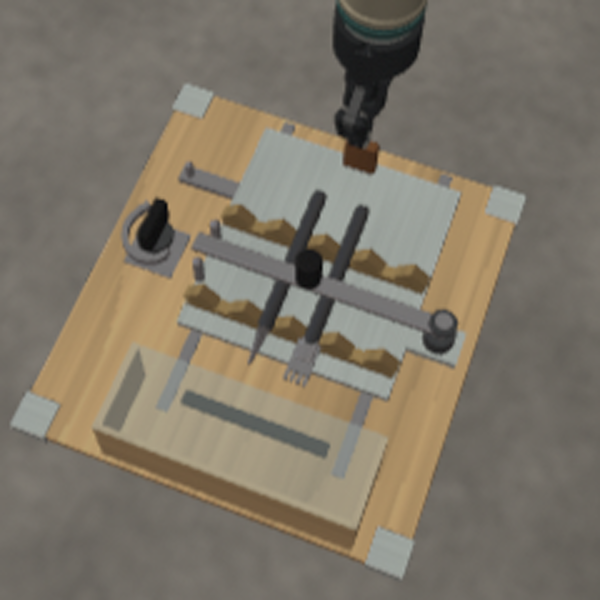

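```bash
python3 -m jog '[[0,0,-0.03,0,-0.05],[0,0,-0.02,0,-0.05],[0,0,-0.008,0,-0.05],[0,0,0,0,-0.05],[0,0,0,0,-1],[0,0,0,0,-1],[0,0,0,0,-1],[0,0,0,0,-1],[0,0,0,0,-1]]'
```

```text
clock: 34.0
eef_pos: [0.4348, -0.0357, 0.119]
orientation: [2.115, 2.318, 0.003]
contact_force: [1.2, 0.4, 6.0]
gripper_width: 0.0113
grasp_force: 59.0
```

```bash
python3 -m jog '[[0.006,0.00055,0,0,-1],[0.006,0.00055,0,0,-1],[0.006,0.00055,0,0,-1],[0.006,0.00055,0,0,-1],[0.006,0.00055,0,0,-1],[0.006,0.00055,0,0,-1],[0.006,0.00055,0,0,-1],[0.003,0.00027,0,0,-1],[0,0,0,0,-1],[0,0,0,0,-1]]'
python3 -m jog '[[0.003,0.00027,0,0,-1],[0,0,0,0,-1],[0,0,0,0,-1]]'
python3 -m jog '[[0.003,0.00027,0,0,-1],[0,0,0,0,-1],[0,0,0,0,-1]]'
```

```text
clock: 35.0
eef_pos: [0.4794, -0.0315, 0.119]
orientation: [2.116, 2.319, 0.003]
contact_force: [0.4, 0.7, 6.3]
gripper_width: 0.0111
grasp_force: 59.2
clock: 35.3
eef_pos: [0.482, -0.0312, 0.119]
orientation: [2.116, 2.319, 0.002]
contact_force: [0.1, 1.1, 8.2]
gripper_width: 0.0111
grasp_force: 59.3
clock: 35.6
eef_pos: [0.4849, -0.031, 0.119]
orientation: [2.116, 2.319, 0.002]
contact_force: [-0.3, 1.1, 7.1]
gripper_width: 0.0114
grasp_force: 59.3
```

```bash
for i in 1; do :; done
python3 -m jog '[[0.003,0.00027,0,0,-1],[0,0,0,0,-1],[0,0,0,0,-1]]' | grep -E "eef|contact"
python3 -m jog '[[0.003,0.00027,0,0,-1],[0,0,0,0,-1],[0,0,0,0,-1]]' | grep -E "eef|contact"
python3 -m jog '[[0.002,0.00018,0,0,-1],[0,0,0,0,-1],[0,0,0,0,-1]]' | grep -E "eef|contact"
python3 -m jog '[[0.002,0.00018,0,0,-1],[0,0,0,0,-1],[0,0,0,0,-1]]' | grep -E "eef|contact"
```

```text
eef_pos: [0.4879, -0.0307, 0.119]
contact_force: [-0.2, 0.4, 7.6]
eef_pos: [0.4909, -0.0304, 0.119]
contact_force: [-0.8, 1.6, 7.2]
eef_pos: [0.4927, -0.0302, 0.119]
contact_force: [-0.9, 0.4, 8.4]
eef_pos: [0.4943, -0.0301, 0.119]
contact_force: [-1.7, 0.8, 8.2]
```

```bash
python3 -m jog '[[0.002,0.00018,0,0,-1],[0,0,0,0,-1],[0,0,0,0,-1]]' | grep -E "eef|contact"
python3 -m jog '[[0.002,0.00018,0,0,-1],[0,0,0,0,-1],[0,0,0,0,-1]]' | grep -E "eef|contact"
python3 -m jog '[[0.002,0.00018,0,0,-1],[0,0,0,0,-1],[0,0,0,0,-1]]' | grep -E "eef|contact"
python3 -c "
from h import *
shot('top','t8',crop=(240,135,380,280),scale=4)"
```

```text
eef_pos: [0.4958, -0.0299, 0.119]
contact_force: [-2.8, -0.7, 9.2]
eef_pos: [0.4975, -0.0298, 0.119]
contact_force: [-3.1, 0.1, 10.8]
eef_pos: [0.4992, -0.0296, 0.119]
contact_force: [-5.1, -0.6, 10.0]
```

View pics/t8.png

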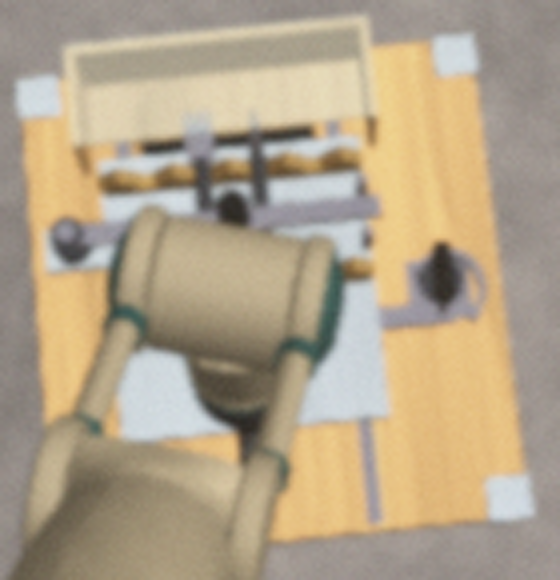

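```bash
python3 -m jog '[[0,0,0,0,-0.05],[0,0,0,0,-0.05],[0,0,0,0,-0.05],[0,0,0.03,0,-0.05],[0,0,0.05,0,-0.05],[0,0,0.05,0,-0.05],[-0.02,0,0,0,-0.05],[-0.04,0.02,0,0,-0.05],[-0.04,0.02,0,0,-0.05],[0,0,0,0,-0.05]]'
cat > cam.py <<'E'
from h import *
from scipy.optimize import minimize
from itertools import product
def run(srcs,t0=-.05):
    data=[]
    for cam,f,roi in srcs:
        im=cv2.imread(f); g=im.max(2).astype(float); x0,y0,x1,y1=roi; S=8
        g=cv2.resize(g[y0:y1,x0:x1],None,fx=S,fy=S,interpolation=cv2.INTER_CUBIC)
        m=(g<75).astype(np.uint8); n,l,s,c=cv2.connectedComponentsWithStats(m); i=1+np.argmax(s[1:,4]); m=(l==i).astype(np.uint8)
        print(cam,m.sum()/64,(c[i]/S+[x0,y0]).round(1)); data.append((cam,roi,S,m))
    def cost(p):
        x,y,t=p; R=np.array([[np.cos(t),-np.sin(t)],[np.sin(t),np.cos(t)]]); tot=0
        P=[np.r_[R@[a*.022,b*.0065]+[x,y],z] for a,b,z in product((-1,1),(-1,1),(.048,.081))]
        for cam,roi,S,m in data:
            q=(topix(cam,P)-roi[:2]+.5)*S
            k=np.zeros_like(m); cv2.fillConvexPoly(k,cv2.convexHull(np.round(q*16).astype(np.int32)),1,shift=4)
            tot+=1-(k&m).sum()/(k|m).sum()
        return tot
    best=min((minimize(cost,[.600+dx,-.174+dy,t],method='Nelder-Mead',options=dict(initial_simplex=np.array([[.6+dx,-.174+dy,t],[.605+dx,-.174+dy,t],[.6+dx,-.169+dy,t],[.6+dx,-.174+dy,t+.1]]))) for dx in(-.005,.005) for dy in (-.004,.004) for t in (.09+t0,.09+t0-.1)),key=lambda s:s.fun)
    print(best.x.round(4),best.fun.round(3))
E
python3 - <<'E'
from cam import *
T=('top','pics/top0_raw.png',(335,185,367,217)); S=('scene','pics/s6_raw.png',(242,252,282,292))
run([T,S]);run([T]);run([S])
E
```

```text
clock: 38.75
eef_pos: [0.3941, 0.0127, 0.2467]
orientation: [-2.112, -2.317, 0.005]
contact_force: [1.1, -0.6, 0.3]
gripper_width: 0.0408
grasp_force: 0.0
top 66.484375 [350.6 204.2]
scene 217.859375 [262.3 271.7]
[ 0.6051 -0.1727  0.1729] 0.645
top 66.484375 [350.6 204.2]
[ 0.6008 -0.1741  0.1255] 0.364
scene 217.859375 [262.3 271.7]Traceback (most recent call last):
  File "<stdin>", line 3, in <module>
  File "cam.py", line 19, in run
    best=min((minimize(cost,[.600+dx,-.174+dy,t],method='Nelder-Mead',options=dict(initial_simplex=np.array([[.6+dx,-.174+dy,t],[.605+dx,-.174+dy,t],[.6+dx,-.169+dy,t],[.6+dx,-.174+dy,t+.1]]))) for dx in(-.005,.005) for dy in (-.004,.004) for t in (.09+t0,.09+t0-.1)),key=lambda s:s.fun)
  File "cam.py", line 19, in <genexpr>
    best=min((minimize(cost,[.600+dx,-.174+dy,t],method='Nelder-Mead',options=dict(initial_simplex=np.array([[.6+dx,-.174+dy,t],[.605+dx,-.174+dy,t],[.6+dx,-.169+dy,t],[.6+dx,-.174+dy,t+.1]]))) for dx in(-.005,.005) for dy in (-.004,.004) for t in (.09+t0,.09+t0-.1)),key=lambda s:s.fun)
              ~~~~~~~~^^^^^^^^^^^^^^^^^^^^^^^^^^^^^^^^^^^^^^^^^^^^^^^^^^^^^^^^^^^^^^^^^^^^^^^^^^^^^^^^^^^^^^^^^^^^^^^^^^^^^^^^^^^^^^^^^^^^^^^^^^^^^^^^^^^^^^^^^^^^^^^^^^^^^^^^^^^^^^^^^^^^^^^^^^^
    res = _minimize_neldermead(fun, x0, args, callback, bounds=bounds,
                               **options)
    fxr = func(xr)
    fx = function(np.copy(x), *(wrapper_args + args))
  File "cam.py", line 15, in cost
    q=(topix(cam,P)-roi[:2]+.5)*S
       ~~~~~^^^^^^^
  File "h.py", line 16, in topix
    K,r,t=cal(cam); return cv2.projectPoints(np.array(p,float).reshape(-1,1,3),r,t,K,None)[0].reshape(-1,2)
          ~~~^^^^^
  File "h.py", line 10, in cal
    c=optics.calibration(cam); return np.array(c['mtx'],float),np.array(c['rvec'],float).ravel(),np.array(c['tvec'],float).ravel()
ValueError: time passes only in moves, steps and waits
```

```bash
python3 - <<'E'
s=open('h.py').read()
s=s.replace("def cal(cam):","from functools import lru_cache\n@lru_cache\ndef cal(cam):")
open('h.py','w').write(s)
s=open('cam.py').read().replace("def run(srcs,t0=-.05):","def run(srcs,t0=-.05,thr=75):").replace("g<75","g<thr")
open('cam.py','w').write(s)
E
python3 - <<'E'
from cam import *
T=('top','pics/top0_raw.png',(335,185,367,217)); S=('scene','pics/s6_raw.png',(242,252,282,292))
for thr in (45,60,90): run([T],thr=thr);run([S],thr=thr); run([T,S],thr=thr)
g=cv2.imread('pics/s6_raw.png').max(2)[256:286:1,246:280]; print('\n'.join(' '.join('%3d'%v for v in r) for r in g))
E
```

```text
Traceback (most recent call last):
  File "cam.py", line 9, in run
    m=(g<thr).astype(np.uint8); n,l,s,c=cv2.connectedComponentsWithStats(m); i=1+np.argmax(s[1:,4]); m=(l==i).astype(np.uint8)
                                                                                 ~~~~~~~~~^^^^^^^^^
ValueError: attempt to get argmax of an empty sequence
```

Run:
```python
from cam import *
T=('top','pics/top0_raw.png',(335,185,367,217)); S=('scene','pics/s6_raw.png',(242,252,282,292))
g=cv2.imread('pics/s6_raw.png').max(2)[256:286:1,246:276]; print('\n'.join(' '.join('%3d'%v for v in r) for r in g))
for thr in (75,90): run([T],thr=thr)
for thr in (50,60): run([S],thr=thr)
```

```text
120 121 122 121 120 120 122 155 163 160 161 169 174 177 181 178 173 172 176 173 173 174 174 174 175 176 176 175 176 176
120 121 122 121 121 121 138 163 161 160 166 173 174 180 179 176 172 176 175 173 174 174 173 174 176 176 176 175 176 177
120 120 121 121 122 125 156 162 160 162 170 173 177 181 178 173 152 161 171 173 174 174 174 175 176 177 177 177 176 176
119 119 120 121 120 140 163 161 160 166 173 174 169 178 176 152  93 108 136 143 170 174 175 176 177 177 176 177 177 175
118 118 119 121 125 156 163 161 160 167 172 167 142 164 172 100  41  27  26  47 136 171 176 177 178 177 177 176 176 172
117 117 118 119 139 164 162 161 159 156 155 140 120 128 142  64  27  27  26  26  45 166 177 178 177 177 177 177 175 171
118 117 117 123 157 164 161 160 151 135 120 117 110  89  65  34  27  26  26  20  16 166 177 178 177 177 177 177 173 169
118 116 117 139 164 162 160 152 133 119 110 103  88  64  37  27  28  27  24  19  15 153 176 179 177 178 177 176 171 168
118 118 122 157 164 161 150 133 118 109  88  71  91  53  30  27  26  26  23  17  16 116 173 178 177 178 177 174 170 169
119 118 138 164 163 
[... 2042 characters left out ...]
6  90 102 112 117 117 117 117 116 117 107 115 117 110 103  79  95 114 117 118 118 131 178 181 179
166 166 164 152 121 115 104  88  95 103 106 109 112 113 110 109 108 104  89  71  77 107 116 117 116 123 161 180 180 180
167 166 163 142 119 114 116 107  93  82  82  89  96  97  90  89  88  74  81  91 102 115 117 118 117 144 180 181 180 180
167 165 163 157 143 140 133 117 109 101  96  91  86  85  85  84  87  92 102 115 117 117 118 118 124 169 182 180 180 181
top 66.484375 [350.6 204.2]
[ 0.6008 -0.1741  0.1255] 0.364
top 88.9375 [350.4 204.3]
[ 0.6002 -0.1746  0.1533] 0.397
scene 156.59375 [261.4 270.7]
[ 0.6046 -0.1726  0.1987] 0.175
scene 189.328125 [262.  271.4]
[ 0.6056 -0.1717  0.1734] 0.219
```

Run:
```python
s=open('cam.py').read()
s=s.replace("    best=min","    if fix is not None:\n        b=minimize(lambda q:cost([q[0],q[1],fix]),[.602,-.1735],method='Nelder-Mead',options=dict(initial_simplex=[[.598,-.176],[.607,-.174],[.602,-.170]]));print(fix,b.x.round(4),b.fun.round(3));return\n    best=min").replace("thr=75)","thr=75,fix=None)")
open('cam.py','w').write(s)
from cam import *
T=('top','pics/top0_raw.png',(335,185,367,217)); S=('scene','pics/s6_raw.png',(242,252,282,292))
for f in (.2,.09,.0,-.08): run([S],thr=45,fix=f); run([T],thr=75,fix=f)
```

```text
scene 150.234375 [261.4 270.6]
0.2 [ 0.6043 -0.1729] 0.195
top 66.484375 [350.6 204.2]
0.2 [ 0.5997 -0.1744] 0.369
scene 150.234375 [261.4 270.6]
0.09 [ 0.6031 -0.172 ] 0.226
top 66.484375 [350.6 204.2]
0.09 [ 0.6012 -0.1741] 0.366
scene 150.234375 [261.4 270.6]
0.0 [ 0.6023 -0.1726] 0.259
top 66.484375 [350.6 204.2]
0.0 [ 0.6008 -0.1743] 0.378
scene 150.234375 [261.4 270.6]
-0.08 [ 0.601  -0.1721] 0.298
top 66.484375 [350.6 204.2]
-0.08 [ 0.5992 -0.1749] 0.397
```

```bash
python3 -m jog '[[0.0208,-0.0186,0,0.143,-0.05],[0.0208,-0.0186,0,0.143,-0.05],[0.0208,-0.0186,0,0.143,-0.05],[0.0208,-0.0186,0,0.143,-0.05],[0.0208,-0.0186,0,0.143,-0.05],[0.0208,-0.0186,0,0.143,-0.05],[0.0208,-0.0186,0,0.143,-0.05],[0.0208,-0.0186,0,0.143,-0.05],[0.0208,-0.0186,0,0.143,-0.05],[0.0208,-0.0186,0,0.143,-0.05]]'>/dev/null
python3 -m jog '[[0,0,0,0.14,-0.05],[0,0,-0.03,0,-0.05],[0,0,-0.03,0,-0.05],[0,0,0,0,-0.05],[0,0,0,0,-0.05],[0,0,0,0,-0.05]]'; python3 -c "
from h import *
st()"
```

```text
clock: 40.35
eef_pos: [0.6094, -0.1759, 0.1891]
orientation: [-0.142, 3.136, -0.002]
contact_force: [-0.0, -1.0, 0.6]
gripper_width: 0.0404
grasp_force: 0.0
{'clock': 40.35, 'eef_pos': [0.6094, -0.1759, 0.1891], 'orientation': [-0.1416, 3.1357, -0.0019], 'contact_force': [-0.0375, -0.9731, 0.5604], 'gripper_width': 0.0404, 'grasp_force': 0.0, 'q': [-0.3907, 0.4409, 1.5455, 0.0001, 1.1522, -2.0518]}
```

```bash
python3 -m jog '[[-0.0074,0.003,0,0,-0.05],[0,0,-0.03,0,-0.05],[0,0,-0.02,0,-0.05],[0,0,-0.009,0,-0.05],[0,0,0,0,-0.05],[0,0,0,0,-0.05],[0,0,0,0,-0.05]]'
python3 -m jog '[[0,0,0,0,-1],[0,0,0,0,-1],[0,0,0,0,-1],[0,0,0,0,-1],[0,0,0,0,-1],[0,0,0,0,-1]]'; python3 -c "
from h import *
st();print(observe()['wrist_torque'])"
```

```text
clock: 41.05
eef_pos: [0.6017, -0.1727, 0.1301]
orientation: [-0.142, 3.136, -0.002]
contact_force: [0.2, 0.6, -0.8]
gripper_width: 0.0404
grasp_force: 0.0
clock: 41.65
eef_pos: [0.6016, -0.1749, 0.1299]
orientation: [-0.143, 3.136, -0.008]
contact_force: [-1.3, -6.3, 2.3]
gripper_width: 0.0117
grasp_force: 59.9
{'clock': 41.65, 'eef_pos': [0.6016, -0.1749, 0.1299], 'orientation': [-0.1429, 3.1362, -0.0079], 'contact_force': [-1.2927, -6.315, 2.3398], 'gripper_width': 0.0117, 'grasp_force': 59.8728, 'q': [-0.3922, 0.4862, 1.635, -0.0043, 1.0162, -2.0518]}
[-0.7072391   0.14468954  0.00149787]
```

```bash
python3 -m jog '[[0,-0.003,0,0,-1],[0,0,0,0,-1],[0,0,0,0,-1]]' | grep -E "eef|contact"
python3 -m jog '[[0,0,0,-0.1,-1],[0,0,0,-0.1,-1],[0,0,0,-0.1,-1],[0,0,0,-0.1,-1],[0,0,0,-0.1,-1],[0,0,0,0,-1],[0,0,0,0,-1]]'
python3 -c "
from h import *
print(observe()['wrist_torque'])"
python3 -m jog '[[0,0,0,-0.1,-1],[0,0,0,-0.1,-1],[0,0,0,-0.1,-1],[0,0,0,-0.1,-1],[0,0,0,-0.1,-1],[0,0,0,0,-1],[0,0,0,0,-1]]'
python3 -c "
from h import *
print(observe()['wrist_torque'])"
```

```text
eef_pos: [0.6016, -0.1754, 0.1299]
contact_force: [-0.8, -0.5, 5.8]
clock: 42.65
eef_pos: [0.6016, -0.175, 0.1298]
orientation: [0.64, 3.073, 0.002]
contact_force: [0.2, 0.9, 5.5]
gripper_width: 0.0118
grasp_force: 60.3
[ 0.25687649 -0.06245236 -0.03794714]
clock: 43.35
eef_pos: [0.6019, -0.1747, 0.1298]
orientation: [1.379, 2.82, 0.004]
contact_force: [1.6, 2.3, 5.8]
gripper_width: 0.0123
grasp_force: 60.4
[ 0.45720556 -0.15922169 -0.05898466]
```

```bash
python3 -m jog '[[0,0,0,-0.1,-1],[0,0,0,-0.1,-1],[0,0,0,-0.1,-1],[0,0,0,-0.1,-1],[0,0,0,-0.1,-1],[0,0,0,0,-1],[0,0,0,0,-1]]'
python3 -c "
from h import *
print(observe()['wrist_torque'])"
python3 -m jog '[[0.001,0.001,0,-0.1,-1],[0,0,0,-0.1,-1],[0,0,0,-0.1,-1],[0,0,0,-0.1,-1],[0,0,0,-0.1,-1],[0,0,0,0,-1],[0,0,0,0,-1]]'
python3 -c "
from h import *
print(observe()['wrist_torque'])"
```

```text
clock: 44.05
eef_pos: [0.6023, -0.1746, 0.1299]
orientation: [2.033, 2.392, 0.005]
contact_force: [0.9, 3.2, 5.4]
gripper_width: 0.0117
grasp_force: 60.3
[ 0.55047931 -0.36614368 -0.07251108]
clock: 44.75
eef_pos: [0.6029, -0.1745, 0.1299]
orientation: [2.561, 1.815, 0.003]
contact_force: [0.9, 1.9, 5.4]
gripper_width: 0.0119
grasp_force: 60.4
[ 0.09711803 -0.08413058 -0.11399986]
```

```bash
python3 -m jog '[[0,0.001,0,-0.1,-1],[0,0,0,-0.1,-1],[0,0,0,-0.1,-1],[0,0,0,-0.1,-1],[0,0,0,-0.1,-1],[0,0,0,0,-1],[0,0,0,0,-1]]'
python3 -m jog '[[0,0,0,-0.1,-1],[0,0,0,-0.1,-1],[0,0,0,-0.1,-1],[0,0,0,-0.1,-1],[0,0,0,-0.05,-1],[0,0,0,0,-1],[0,0,0,0,-1]]'
python3 -c "
from h import *
print(observe()['wrist_torque'],observe()['q'])"
```

```text
clock: 45.45
eef_pos: [0.6032, -0.1745, 0.1298]
orientation: [2.928, 1.128, 0.004]
contact_force: [2.2, -1.4, 5.4]
gripper_width: 0.012
grasp_force: 60.3
clock: 46.15
eef_pos: [0.6033, -0.1749, 0.1299]
orientation: [3.106, 0.446, 0.006]
contact_force: [1.3, -2.6, 4.7]
gripper_width: 0.0119
grasp_force: 60.3
[-0.55275193 -0.12791564 -0.11768943] [-0.39212311  0.48789937  1.63187065 -0.00170145  1.01683093  0.89423048]
```

```bash
python3 -m jog '[[0,0,0,-0.1,-1],[0,0,0,-0.08,-1],[0,0,0,0,-1],[0,0,0,0,-1],[0,0,0,0,-1]]'
python3 -c "
from h import *
print(observe()['wrist_torque'])"
python3 -m jog '[[0,0,0,-0.04,-1],[0,0,0,-0.04,-1],[0,0,0,0,-1],[0,0,0,0,-1]]'
python3 -c "
from h import *
print(observe()['wrist_torque'])"
```

```text
clock: 46.65
eef_pos: [0.6033, -0.175, 0.1298]
orientation: [3.134, 0.165, 0.006]
contact_force: [1.5, -4.7, 5.2]
gripper_width: 0.0117
grasp_force: 60.3
[-0.62112602 -0.11262233 -0.09650032]
clock: 47.05
eef_pos: [0.6034, -0.175, 0.1299]
orientation: [3.137, 0.045, 0.006]
contact_force: [2.1, -3.8, 5.5]
gripper_width: 0.0119
grasp_force: 61.0
[-0.56970314 -0.21012646  0.75131491]
```

```bash
python3 -m jog '[[0,0,0,0.01,-1],[0,0,0,0,-0.05],[0,0,0,0,-0.05],[0,0,0,0,-0.05],[0,0,0,0,-0.05],[0,0,0.03,0,-0.05],[0,0,0.05,0,-0.05],[0,0,0.05,0,-0.05],[-0.04,-0.02,0,0,-0.05],[-0.04,-0.02,0,0,-0.05]]'
python3 -m jog '[[-0.04,-0.02,0,0,-0.05],[-0.04,-0.02,0,0,-0.05],[-0.04,-0.02,0,0,-0.05],[0,0,0,0,-0.05],[0,0,0,0,-0.05]]'
python3 -c "
from h import *
shot('scene','s9',crop=(200,180,440,420),scale=2.5)"
```

```text
clock: 48.05
eef_pos: [0.5224, -0.2137, 0.2605]
orientation: [3.139, 0.055, 0.006]
contact_force: [-0.6, -0.6, -0.6]
gripper_width: 0.0406
grasp_force: 0.0
clock: 48.55
eef_pos: [0.4012, -0.2736, 0.2587]
orientation: [-3.141, -0.047, -0.001]
contact_force: [0.0, -0.0, 0.9]
gripper_width: 0.0409
grasp_force: 0.0
```

View pics/s9.png

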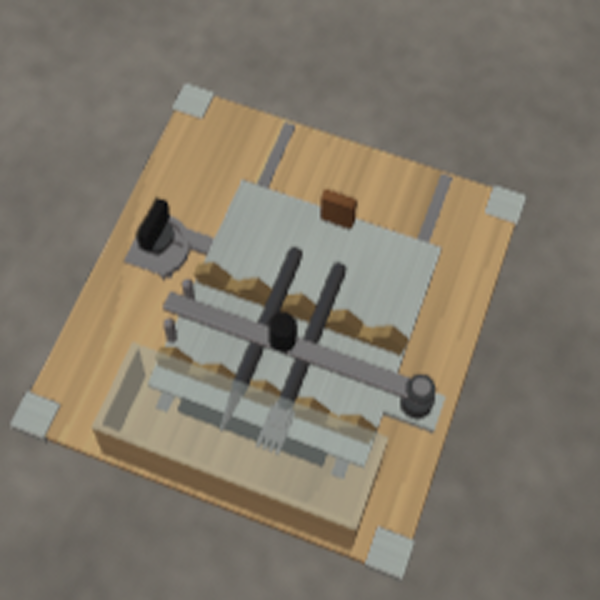

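```bash
python3 -c "
from plant import ticket
print(ticket.finish_job())"
```

```text
the job is handed in; nothing more can be done
None
```

I found only two chisels on the bench, the claw and the point; both are packed in grooves 2 and 3 under the clamp bar, the tray is in, the cam lock is turned to its stop, and the job is handed in at about 49 s (no verdict was returned).

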